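# Run the locked carriage up to its end stop

### The arm

A 6-joint arm with a two-finger parallel gripper is mounted at the origin on the work surface. World frame = base frame: x ahead of the robot, y to its left, z up, the work surface at z = 0. Lengths are in m, angles in rad, forces in N, time in s.
With the tool pointing down it reaches from about 0.325 to 0.9 m from the base axis. Payload 3.5 kg.
Tool frame: the origin (TCP) lies between the finger pads; the fingertips stand 11 mm ahead of it and the grasp point (between the pads) lies 8 mm behind it; z points along the fingers, y is the line along which they close (so a half turn about z gives the same grasp; the last joint's range is limited). The gripper opens to 85 mm and grips with 20 to 120 N. Pads are 22 mm wide; open, the fingers measure 114 mm over their backs; the gripper's body (76 mm by 85 mm) begins 54 mm behind the grasp point. The pads swing forward as they close: fully open they stand 13 mm farther back than shut.
Start: joints at [1.022, 0.276, -0.026, 1.268, 0, 1.467], TCP at [0.269, 0.564, 0.242] pointing down, gripper open.
Joint ranges: [-3.12, 3.12], [-0.85, 1.88], [-1.08, 1.24], [-1.95, 2.15], [-1.57, 1.53], [-3.14, 3.14]. Speed limits (rad/s): [2.57, 2.57, 3.14, 3.14, 3.14, 3.14].

### API

Orientations are given as a 3x3 rotation matrix whose columns are the frame's x, y, z axes.
In Python, from bench import r gives the robot as it stands. The module is installed in compiled form; this text tells all that it offers.
- The arm moves only by the tool arm_command, never from a script. Its argument "deltas" is a list that holds one entry, the list of rows, each a list of 5 numbers: the shift along the world's x, y, z in mm, then the turn about the world's z in degrees, then the closure in counts, from 0 (fully open) to 255 (shut). In form: [[[tx, ty, tz, twist, gripper], ...]]. A call has exactly 10 rows; each row is the pose to reach, as a shift and turn from the pose commanded when the call began; what a row does not reach only later rows make up. A row lasts 1/12 s, in which the tool goes at most 41.7 mm and 7.16 degrees, less where a joint would pass 70% of its speed; a pose out of reach is approached as far as the arm can. A call with a gripper value outside its range is refused whole. The fingers move at their own pace and stop on an object; "grip_force" is the grip in N (left out, the last holds). Time passes only in rows, so rows that repeat a pose let the fingers close, or fill a call up. It gives the time, the measured TCP pose, the force, the opening and the grip force at its end, in the units of the state.
- r.get_state(): the state, without advancing time (a new reading comes with each control period).
- r.grab_frame(name): name is "scene" or "top"; returns the picture (420x560x3 uint8, red, green, blue); there is no depth.
- r.calibration(name): a dict with "fov_y" (degrees; the focal length in pixels is half the picture's height over the tangent of half this angle, whatever the lens; pixels are square), "cx", "cy" (the principal point, pixels), "k1" (the pictures are not rectified: a ray, as slopes to the right and down, at radius r is drawn at 1 + k1 r^2 times it, then the intrinsics apply), "world_from_camera" (4x4, takes a point from camera to world coordinates). Camera axes: x right, y up, looking along -z (the intrinsics and any distortion apply to the point x, -y, -z); pixel columns grow to the right and rows downward; lengths in m; the calibration is good to about 2 mm. A picture is of the moment at which its call begins. calibration takes no time and is no camera call.
- r.hand_in(): hands the job in; it is judged then, once.
The state is a dict: "clock": time; "qpos": joint angles; "joint_vel": joint speeds; "joint_efforts": joint torques, N m; "position": TCP position; "tcp_rot": TCP orientation; "wrist_force": force on the tool from outside, world axes, zero at the start; "ft_torque": the same for the moment, N m; "opening": opening from 0.0 (shut) to 1.0 (fully open); "grasp_force": force on a finger pad.
Only numpy, scipy, OpenCV 4.12 (cv2) and the standard library are available. Lean on these libraries where they do the work, as an engineer would, in place of code of your own. Each camera call takes 0.05 s, during which the arm holds its last target. There are 200 camera calls.

### The job

Press the red release button on the grey carriage with your fingertips and, keeping it held down all the way, push the carriage along its rails right up against the teal end stop; then let go so that the button springs back up and locks the carriage there. The aluminium workpiece just rides along on its seat: do not touch or lift it, and leave the other things on and around the fixture where they are.

Things in the scene. Friction and masses are not known exactly. Their poses are not given: they have to be found in the camera images.
- fixture: The bench fixture, fixed to the table: a steel base plate 170 (x) by 400 (y) mm, top face 50 mm above the table, on teal feet. Origin at the middle of its footprint, on the table; x across, z up, y along the two rails towards the teal end stop. The end stop is a teal block 100 mm wide across the rails, its near face at y = +130 mm, top 102 mm above the table.
- carriage (a joint): Travel of the grey carriage along the fixture's +y, in m: 0 at the rear, 0.140 when its front face is against the teal end stop. It starts somewhere between 0 and 0.032, where it can be shifted freely only up to about 0.040; there its brass tongue catches in a toothed bar (teeth every 10 mm) unless the red button is held down. The carriage is 84 mm across, 150 mm long, 25 mm thick, top face 95 mm above the table, and needs about 2 N (plus 6 N per m/s) to slide.
- release (a joint): Travel of the red release button on the carriage, in m: 0 fully up, 0.010 fully down. A spring pushes it up with 2 N (up) to 6 N (fully down); the tongue is clear of the teeth when it is pressed more than 0.005, and if let go in between it rises into the next gap. At the end stop the tongue rises into the last gap and locks the carriage.
- button_top (a point): Middle of the top face of the red round button, 36 mm in diameter; it moves with the button and the carriage: 117 mm above the table when up, 107 mm when down. The button sits in the middle of the carriage's width, 50 mm behind the carriage's middle.
- push_plate_top (a point): Middle of the top edge of the upright steel push plate on the carriage, 140 mm above the table; 70 mm across, 8 mm thick, its middle 32 mm in front of the button's middle (towards the end stop), so its rear face is 28 mm from the button's middle. A finger that holds the button down can push against this plate. Nothing stands behind the button on the carriage.
- workpiece (a joint): Height in m by which the workpiece is lifted off its seat; 0 when seated. The workpiece is a drilled aluminium block 46 by 54 mm, 24 mm high, about 0.25 kg, standing loosely on two dowels on a brass seat on the front half of the carriage, so that only its weight holds it down; it rides along.
- workpiece_top (a point): Middle of the top face of the workpiece, 123 mm above the table when seated, 87 mm in front of the button's middle.
- socket: Bystander: loose steel socket, 22 mm in diameter, 30 mm high, standing on the base plate on the robot's side of the rails. Origin at the middle of its underside.
- bushing: Bystander: loose brass bushing, 24 mm in diameter, 22 mm high, standing on the base plate on the robot's side. Origin at the middle of its underside.
- drilled_block: Bystander: loose steel block 55 by 110 mm, 30 mm high, with three holes, on the table beyond the fixture. Origin at the middle of its underside.
- pin_bin: Bystander: small open orange bin of steel pins, 100 by 120 mm, 50 mm high, on the table beyond the fixture. Origin at the middle of its underside.
- oil_bottle: Bystander: yellow bottle with a red cap, 50 mm in diameter, 140 mm high, on the table beyond the fixture near the end stop. Origin at the middle of its underside.
- wrench: Bystander: steel wrench 160 mm long lying on the table past the end-stop end of the fixture. Origin at its underside near the middle, x along its length.
- screwdriver: Bystander: screwdriver 180 mm long lying on the table between robot and fixture. Origin at its underside near the middle, x along its length.

How it is judged:
By the outcome, as a careful person would: the job done as asked, in the order asked, and still so for the second after the job is handed in, with the robot touching nothing.
It also fails if it takes over 32 s, if anything falls off the work surface, if the arm or the gripper's body presses on something with over 40 N, if the wrist force passes 120 N, or if a joint passes its speed limit or range.

## Working session

There is one attempt and no reset: what is moved stays moved. The work goes in short steps, Python scripts to look and compute and a tool call to move; the robot and the scene stay as the last step left them, time stands still between calls to the robot, and variables do not carry over. Pictures are saved under pics/ and viewed, at most 10 in all, crops included, and the job is handed in when it is done.

Besides the shell and the picture viewer there is one more tool, called after "Call:" as name(argument=value, ...), one argument or row to a line, values as JSON. arm_command: Moves the arm, as the interface text tells. Its arguments: {"type":"object","properties":{"deltas":{"type":"array"},"grip_force":{"type":"number"}},"required":["deltas"]}

```bash
mkdir -p pics
cat > h.py <<'E'
import numpy as np, cv2
from bench import r
def cam(n):
    c=r.calibration(n); f=210/np.tan(np.radians(c["fov_y"])/2); return c,f,np.array(c["world_from_camera"])
def ray(n,u,v):
    c,f,T=cam(n); d=np.array([(u-c["cx"])/f,(v-c["cy"])/f]); p=d.copy()
    for _ in range(30): p=d/(1+c["k1"]*(p@p))
    return T[:3,3],T[:3,:3]@np.array([p[0],-p[1],-1])
def atz(n,u,v,z):
    o,d=ray(n,u,v); return o+d*(z-o[2])/d[2]
def proj(n,P):
    c,f,T=cam(n); q=T[:3,:3].T@(np.array(P)-T[:3,3]); s=np.array([q[0],-q[1]])/-q[2]
    s=s*(1+c["k1"]*(s@s)); return s*f+[c["cx"],c["cy"]]
def save(n,name,box=None,k=1):
    im=r.grab_frame(n)[:,:,::-1]
    if box: im=im[box[1]:box[3],box[0]:box[2]]
    cv2.imwrite(f"pics/{name}.png",cv2.resize(im,None,fx=k,fy=k,interpolation=cv2.INTER_CUBIC))
E
python3 - <<'E'
from h import *
for n in("top","scene"): save(n,n+"0",k=1.4); print(n,cam(n))
s=r.get_state(); print(s["clock"],s["position"],s["tcp_rot"])
E
```

```text
top ({'fov_y': 51.76240715973334, 'cx': 279.10476580498306, 'cy': 209.35391401498197, 'k1': 0.009713643070340476, 'world_from_camera': array([[-0.00729837,  0.99333035, -0.11507189,  0.52575267],
       [-0.99990049, -0.00586007,  0.01283249,  0.09635805],
       [ 0.01207257,  0.1151541 ,  0.99327428,  0.9207159 ],
       [ 0.        ,  0.        ,  0.        ,  1.        ]])}, np.float64(432.83925450759256), array([[-0.00729837,  0.99333035, -0.11507189,  0.52575267],
       [-0.99990049, -0.00586007,  0.01283249,  0.09635805],
       [ 0.01207257,  0.1151541 ,  0.99327428,  0.9207159 ],
       [ 0.        ,  0.        ,  0.        ,  1.        ]]))
scene ({'fov_y': 55.8549350136137, 'cx': 282.5691884380122, 'cy': 212.0967019084359, 'k1': -0.091081078445269, 'world_from_camera': array([[ 0.86452369, -0.29524843,  0.40672738,  0.94392568],
       [ 0.50248692,  0.49120554, -0.71149421, -0.49988399],
       [ 0.0102808 ,  0.81947879,  0.5730173 ,  0.57832409],
       [ 0.        ,  0.        ,  0.        ,  1.        ]])}, np.float64(396.1616129812961), array([[ 0.86452369, -0.29524843,  0.40672738,  0.94392568],
       [ 0.50248692,  0.49120554, -0.71149421, -0.49988399],
       [ 0.0102808 ,  0.81947879,  0.5730173 ,  0.57832409],
       [ 0.        ,  0.        ,  0.        ,  1.        ]]))
0.1 [0.26913645 0.56330758 0.24125829] [[-9.02267163e-01  4.31176149e-01 -1.04665468e-03]
 [ 4.31177375e-01  9.02265508e-01 -1.73882785e-03]
 [ 1.94619320e-04 -2.02018108e-03 -9.99997940e-01]]
```

View pics/top0.png

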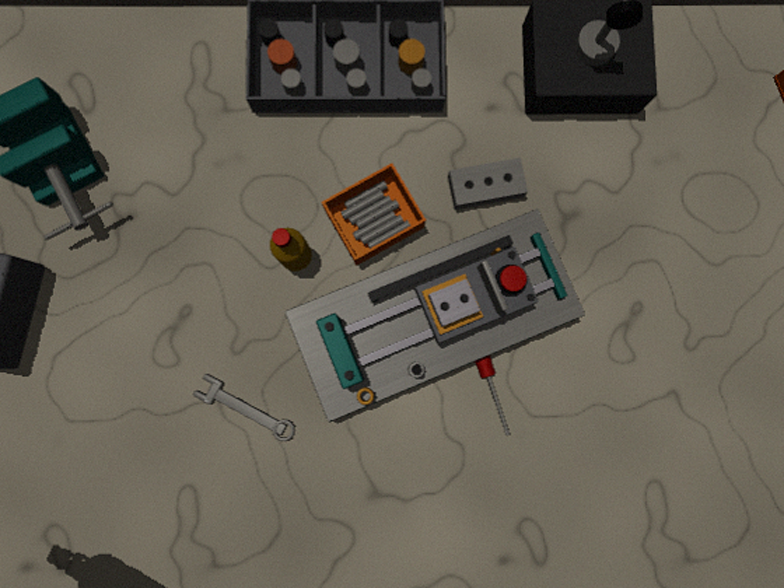

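View pics/scene0.png

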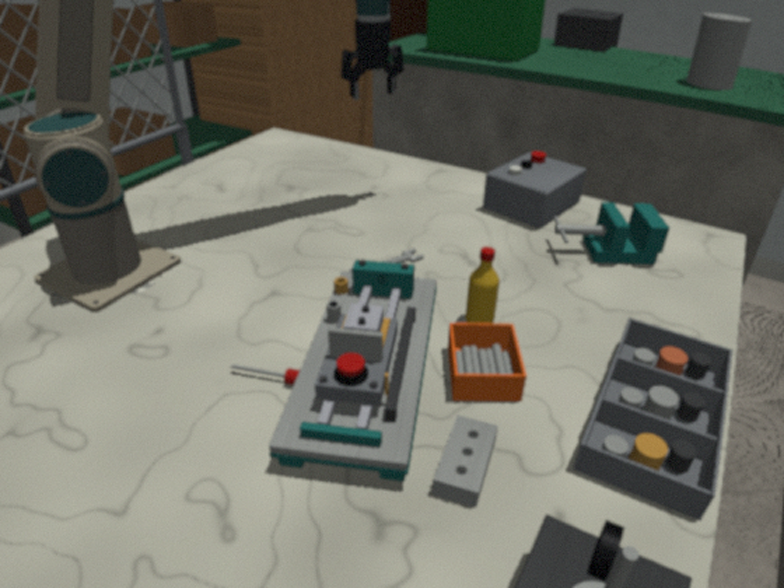

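The top view shows the red button at about (513,278)/1.4, the plate corners at (287,312), (540,210), (583,315) and (330,421)/1.4, and the teal stop at left. I'll enlarge the fixture.

Run:
```python
from h import *
save("top","crop1",(195,140,425,310),3.4)
C=np.array([atz("top",u/1.4,v/1.4,.05) for u,v in[(287,312),(540,210),(583,315),(330,421)]]); c=C.mean(0)
print(C,c,[np.linalg.norm(C[i]-C[(i+1)%4]) for i in range(4)])
im=r.grab_frame("top").astype(int); m=(im[...,0]>110)&(im[...,1]<60); m[:140]=0;m[310:]=0;m[:,:355]=0;m[:,380:]=0
v,u=np.nonzero(m); print("button px",u.mean(),v.mean(),len(u)); print(atz("top",u.mean(),v.mean(),.117))
im=r.grab_frame("scene").astype(int); m=(im[...,0]>110)&(im[...,1]<60); m[:245]=0;m[280:]=0;m[:,:235]=0;m[:,265:]=0
v,u=np.nonzero(m); print("scene px",u.mean(),v.mean(),u.min(),u.max(),v.min(),v.max()); print(atz("scene",u.mean(),v.mean(),.115))
```

```text
[[ 0.60014021  0.23450459  0.05      ]
 [ 0.74857091 -0.13569961  0.05      ]
 [ 0.59313078 -0.19242306  0.05      ]
 [ 0.44562726  0.17207041  0.05      ]] [0.59686729 0.01961308 0.05      ] [np.float64(0.39885188593418786), np.float64(0.16546656635084783), np.float64(0.3932083125027695), np.float64(0.16665016867310609)]
button px 366.01376146788994 198.30275229357798 218
[ 0.63880232 -0.0774735   0.117     ]
scene px 250.036866359447 258.3087557603687 241 259 252 265
[ 0.6371695  -0.07591912  0.115     ]
```

View pics/crop1.png

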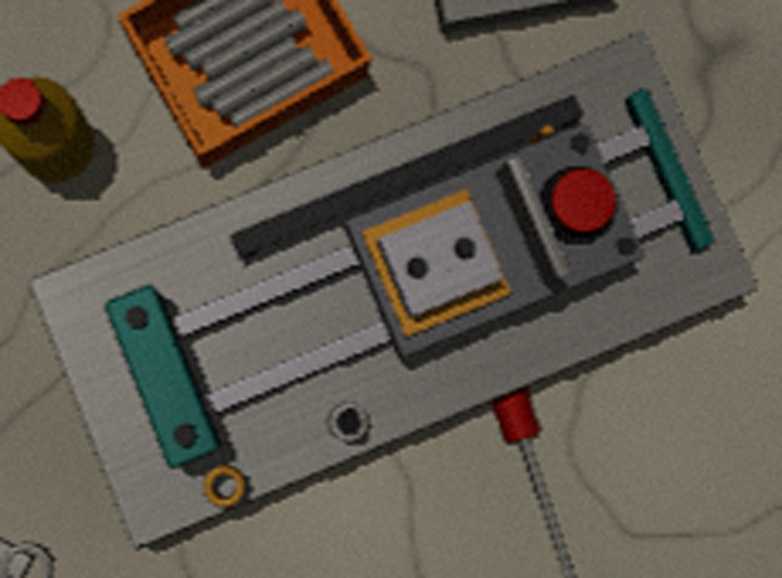

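The crop shows the button centre at (583,200), the push plate just in front of it and the teal stop at left. The button comes out at about (0.638, -0.077). The rails point along 111.9° and travel is about 0.030, which leaves about 110 mm to push. Shut fingers, turned so that tool x lies along the rails (-42.5°), will go 10 mm ahead of the button centre.

Call:
arm_command(
  deltas=[
    [[36,-63,0,-4.2,255],[73,-88,0,-8.5,255],[97,-120,0,-12.7,255],[120,-153,0,-17,255],[142,-185,0,-21,255],[160,-220,0,-25.5,255],[178,-255,0,-30,255],[196,-290,0,-34,255],[214,-325,0,-38,255],[232,-360,0,-42.5,255]],
  ],
)

```text
clock: 1.08
position: [0.4956, 0.2144, 0.2424]
tcp_rot: [[-0.371, 0.929, 0.0], [0.929, 0.371, 0.0], [0.0, 0.0, -1.0]]
wrist_force: [0.5, 0.7, -0.6]
opening: -0.003
grasp_force: 0.0
```

Call:
arm_command(
  deltas=[
    [[18,-36,0,0,255],[36,-72,0,0,255],[54,-108,0,0,255],[72,-144,0,0,255],[90,-180,0,0,255],[108,-216,0,0,255],[122,-245,0,0,255],[130,-262,0,0,255],[133,-271,0,0,255],[133,-271,0,0,255]],
  ],
)

```text
clock: 1.92
position: [0.6283, -0.056, 0.2419]
tcp_rot: [[-0.372, 0.928, -0.001], [0.928, 0.372, 0.0], [0.0, -0.0, -1.0]]
wrist_force: [0.5, 1.1, -1.0]
opening: 0.001
grasp_force: 0.0
```

Run:
```python
from h import *
s=r.get_state(); R=np.array(s["tcp_rot"]); print(s["clock"],s["position"],np.degrees(np.arctan2(R[1,1],R[0,1])),s["wrist_force"],s["opening"])
```

```text
1.9167 [ 0.62834634 -0.05598766  0.24191218] 21.838077591871834 [ 0.4556991   1.13708809 -0.96874438] 0.0006236940979959717
```

Call:
arm_command(
  deltas=[
    [[3,-6,-10,0,255],[5.5,-12,-20,0,255],[5.5,-12,-35,0,255],[5.5,-12,-50,0,255],[5.5,-12,-65,0,255],[5.5,-12,-75,0,255],[5.5,-12,-82,0,255],[5.5,-12,-82,0,255],[5.5,-12,-82,0,255],[5.5,-12,-82,0,255]],
  ],
)

```text
clock: 2.75
position: [0.6342, -0.0665, 0.1612]
tcp_rot: [[-0.374, 0.927, 0.001], [0.927, 0.374, -0.0], [-0.001, 0.001, -1.0]]
wrist_force: [-0.0, 0.2, 1.0]
opening: -0.002
grasp_force: 0.0
```

Run:
```python
from h import *
save("scene","s2",(180,180,320,300),5)
p=r.get_state()["position"];print(p, (proj("scene",p-[0,0,.011])-[180,180])*5)
```

```text
[ 0.63435624 -0.06667341  0.16141469] [354.54184609 295.8361563 ]
```

View pics/s2.png

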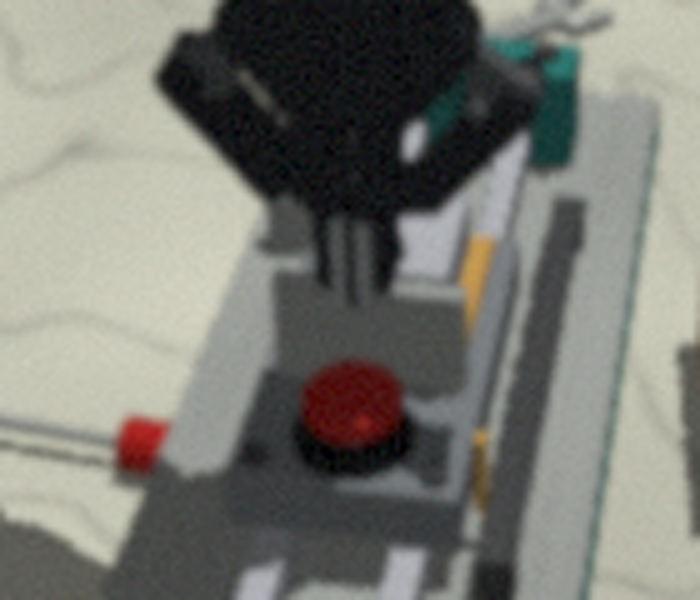

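The scene crop shows the shut fingertips at (352,300) directly above the button at (352,400), centred across and just behind the push plate. Now I'll press.

Call:
arm_command(
  deltas=[
    [[0,0,-10,0,255],[0,0,-20,0,255],[0,0,-26,0,255],[0,0,-30,0,255],[0,0,-33,0,255],[0,0,-36,0,255],[0,0,-39,0,255],[0,0,-41,0,255],[0,0,-41,0,255],[0,0,-41,0,255]],
  ],
)

```text
clock: 3.63
position: [0.6332, -0.0668, 0.1197]
tcp_rot: [[-0.374, 0.928, -0.001], [0.928, 0.374, -0.001], [-0.0, -0.001, -1.0]]
wrist_force: [-3.9, 0.1, 4.7]
opening: 0.002
grasp_force: 2.5
```

Call:
arm_command(
  deltas=[
    [[-0.7,1.9,-0.5,0,255],[-2.2,5.6,-0.5,0,255],[-4.5,11.1,-0.5,0,255],[-7.1,17.6,-0.5,0,255],[-9.7,24.1,-0.5,0,255],[-12.3,30.6,-0.5,0,255],[-14.9,37.1,-0.5,0,255],[-17.5,43.6,-0.5,0,255],[-20.1,50.1,-0.5,0,255],[-22.4,55.7,-0.5,0,255]],
  ],
)

```text
clock: 4.47
position: [0.6114, -0.0098, 0.1193]
tcp_rot: [[-0.375, 0.927, 0.001], [0.927, 0.375, 0.0], [-0.0, 0.002, -1.0]]
wrist_force: [-1.6, -1.7, 4.4]
opening: -0.003
grasp_force: 2.6
```

Run:
```python
from h import *
save("scene","s3",(170,150,330,290),4.2)
p=r.get_state();print(p["position"],p["wrist_force"])
```

```text
[ 0.61079436 -0.00833718  0.11919314] [-0.71203887  0.01360644  4.96702081]
```

View pics/s3.png

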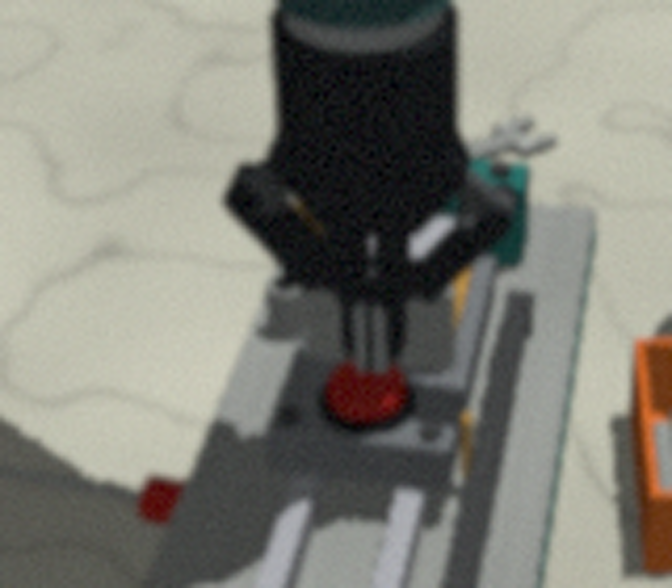

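The carriage has moved along with the button held down (button at about (367,395)). I'll keep pushing and slow down near the stop.

Call:
arm_command(
  deltas=[
    [[-0.7,1.9,0,0,255],[-2.6,6.5,0,0,255],[-4.9,12.1,0,0,255],[-7.1,17.6,0,0,255],[-9.3,23.2,0,0,255],[-11.6,28.8,0,0,255],[-13.4,33.4,0,0,255],[-14.9,37.1,0,0,255],[-16.0,39.9,0,0,255],[-16.4,40.8,0,0,255]],
  ],
)

```text
clock: 5.35
position: [0.5949, 0.0313, 0.1193]
tcp_rot: [[-0.375, 0.927, 0.001], [0.927, 0.375, 0.001], [0.001, 0.002, -1.0]]
wrist_force: [-0.6, -1.3, 3.8]
opening: -0.002
grasp_force: 2.6
```

Call:
arm_command(
  deltas=[
    [[-0.4,0.9,0,0,255],[-0.7,1.9,0,0,255],[-1.1,2.8,0,0,255],[-1.5,3.7,0,0,255],[-1.9,4.6,0,0,255],[-2.2,5.6,0,0,255],[-2.6,6.5,0,0,255],[-2.6,6.5,0,0,255],[-2.6,6.5,0,0,255],[-2.6,6.5,0,0,255]],
  ],
)

```text
clock: 6.18
position: [0.5924, 0.0375, 0.1192]
tcp_rot: [[-0.375, 0.927, 0.001], [0.927, 0.375, 0.001], [0.001, 0.002, -1.0]]
wrist_force: [-1.4, -0.6, 4.5]
opening: -0.001
grasp_force: 2.6
```

Run:
```python
from h import *
save("scene","s4",(170,130,330,270),4.2)
save("top","t4",(200,180,400,310),3.8)
p=r.get_state();print(p["position"],p["wrist_force"])
```

```text
[0.59238482 0.03751228 0.11921596] [-1.00341954 -0.50850256  4.82096779]
```

View pics/t4.png

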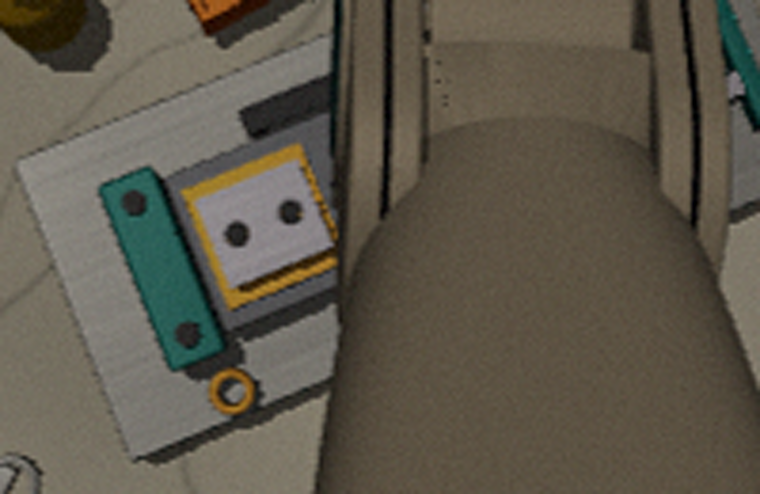

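The carriage front edge is close to the teal stop, around (165,180)-(225,330), with no contact force yet. I'll creep on until the force shows the stop.

Call:
arm_command(
  deltas=[
    [[-0.2,0.5,0,0,255],[-0.4,0.9,0,0,255],[-0.6,1.4,0,0,255],[-0.7,1.9,0,0,255],[-0.9,2.3,0,0,255],[-1.1,2.8,0,0,255],[-1.3,3.2,0,0,255],[-1.5,3.7,0,0,255],[-1.5,3.7,0,0,255],[-1.5,3.7,0,0,255]],
  ],
)

```text
clock: 7.12
position: [0.591, 0.0411, 0.1193]
tcp_rot: [[-0.375, 0.927, 0.001], [0.927, 0.375, 0.001], [0.0, 0.002, -1.0]]
wrist_force: [-0.3, -1.2, 5.1]
opening: -0.002
grasp_force: 2.6
```

Call:
arm_command(
  deltas=[
    [[-0.2,0.5,0,0,255],[-0.4,0.9,0,0,255],[-0.6,1.4,0,0,255],[-0.7,1.9,0,0,255],[-0.9,2.3,0,0,255],[-1.1,2.8,0,0,255],[-1.3,3.2,0,0,255],[-1.5,3.7,0,0,255],[-1.5,3.7,0,0,255],[-1.5,3.7,0,0,255]],
  ],
)

```text
clock: 7.95
position: [0.5897, 0.0444, 0.1194]
tcp_rot: [[-0.375, 0.927, 0.002], [0.927, 0.375, 0.0], [-0.001, 0.002, -1.0]]
wrist_force: [0.3, -2.3, 5.9]
opening: 0.004
grasp_force: 2.6
```

Run:
```python
from h import *
save("top","t5",(200,180,320,280),6)
p=r.get_state();print(p["position"],p["wrist_force"])
```

```text
[0.58965545 0.0443826  0.11934183] [-1.55067998 -1.69242912  4.7193766 ]
```

View pics/t5.png

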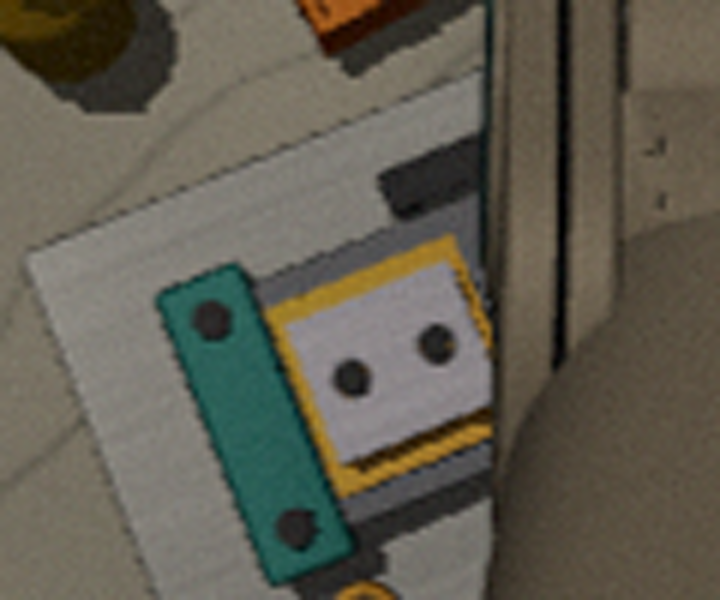

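The brass seat edge at (270,310)-(345,495) is now about 3 px from the stop edge, so the stop is nearly reached. I'll continue.

Call:
arm_command(
  deltas=[
    [[-0.2,0.5,0,0,255],[-0.4,0.9,0,0,255],[-0.6,1.4,0,0,255],[-0.7,1.9,0,0,255],[-0.9,2.3,0,0,255],[-1.1,2.8,0,0,255],[-1.3,3.2,0,0,255],[-1.5,3.7,0,0,255],[-1.5,3.7,0,0,255],[-1.5,3.7,0,0,255]],
  ],
)

```text
clock: 8.83
position: [0.5892, 0.0469, 0.1197]
tcp_rot: [[-0.374, 0.927, 0.004], [0.927, 0.374, -0.002], [-0.003, 0.003, -1.0]]
wrist_force: [2.0, -5.7, 5.1]
opening: -0.0
grasp_force: 3.7
```

Call:
arm_command(
  deltas=[
    [[-0.2,0.5,0,0,255],[-0.4,0.9,0,0,255],[-0.6,1.4,0,0,255],[-0.7,1.9,0,0,255],[-0.9,2.3,0,0,255],[-1.1,2.8,0,0,255],[-1.1,2.8,0,0,255],[-1.1,2.8,0,0,255],[-1.1,2.8,0,0,255],[-1.1,2.8,0,0,255]],
  ],
)

```text
clock: 9.67
position: [0.5892, 0.047, 0.1198]
tcp_rot: [[-0.372, 0.928, 0.005], [0.928, 0.372, -0.008], [-0.01, 0.002, -1.0]]
wrist_force: [2.7, -11.7, 3.8]
opening: 0.003
grasp_force: 9.3
```

Run:
```python
from h import *
save("top","t6",(200,180,320,280),6)
p=r.get_state();print(p["position"],p["wrist_force"])
```

```text
[0.58918558 0.04696432 0.11973799] [  4.15551857 -12.52377094   3.21016828]
```

View pics/t6.png

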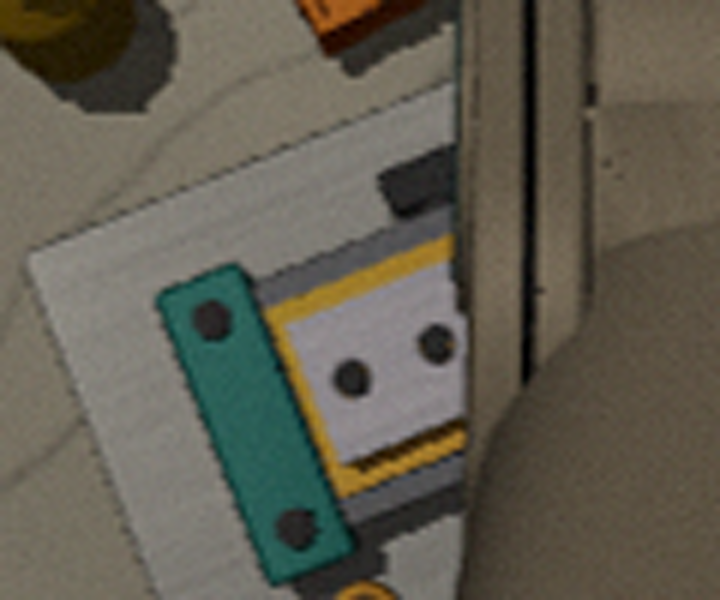

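The carriage hasn't moved since the last picture, though I'm pushing with 13 N, so it is against the stop. I'll lift straight up while still pushing so that it locks, then back off from the plate and rise.

Call:
arm_command(
  deltas=[
    [[0,0,2,0,255],[0,0,5,0,255],[0,0,8,0,255],[0,0,11,0,255],[0,0,14,0,255],[0,0,15,0,255],[1.1,-2.8,15,0,255],[2.2,-5.6,15,0,255],[3.4,-8.4,15,0,255],[3.7,-9.3,15,0,255]],
  ],
)

```text
clock: 10.55
position: [0.5898, 0.0416, 0.1332]
tcp_rot: [[-0.374, 0.927, -0.001], [0.927, 0.374, 0.001], [0.002, -0.001, -1.0]]
wrist_force: [-0.1, 0.4, 0.4]
opening: -0.0
grasp_force: 0.0
```

Call:
arm_command(
  deltas=[
    [[0,0,8,0,255],[0,0,20,0,255],[0,0,40,0,255],[5,-10,65,0,255],[15,-35,90,0,255],[20,-70,110,0,255],[25,-105,120,0,255],[30,-140,120,0,255],[30,-160,120,0,255],[30,-170,120,0,255]],
  ],
)

```text
clock: 11.38
position: [0.621, -0.1317, 0.2559]
tcp_rot: [[-0.372, 0.928, 0.003], [0.928, 0.372, -0.001], [-0.002, 0.002, -1.0]]
wrist_force: [0.1, 0.3, -0.9]
opening: 0.0
grasp_force: 0.0
```

Run:
```python
from h import *
save("scene","s7",(170,120,330,270),4)
p=r.get_state();print(p["clock"],p["position"],p["wrist_force"])
im=r.grab_frame("top").astype(int); m=(im[...,0]>110)&(im[...,1]<60); m[:180]=0;m[260:]=0;m[:,:250]=0;m[:,350:]=0
v,u=np.nonzero(m); print(len(u)); 
if len(u): print(u.mean(),v.mean(),atz("top",u.mean(),v.mean(),.117))
im=r.grab_frame("scene").astype(int); m=(im[...,0]>110)&(im[...,1]<60); m[:200]=0;m[260:]=0;m[:,:225]=0;m[:,300:]=0
v,u=np.nonzero(m); print(len(u)); 
if len(u): print(u.mean(),v.mean(),atz("scene",u.mean(),v.mean(),.115))
```

```text
11.4333 [ 0.62070339 -0.13200842  0.25520827] [ 0.54996493 -1.11376858  0.01070703]
271
310.14760147601476 223.88929889298893 [0.59125276 0.02831656 0.117     ]
159
262.5345911949685 219.20754716981133 [0.59330516 0.0335443  0.115     ]
```

View pics/s7.png

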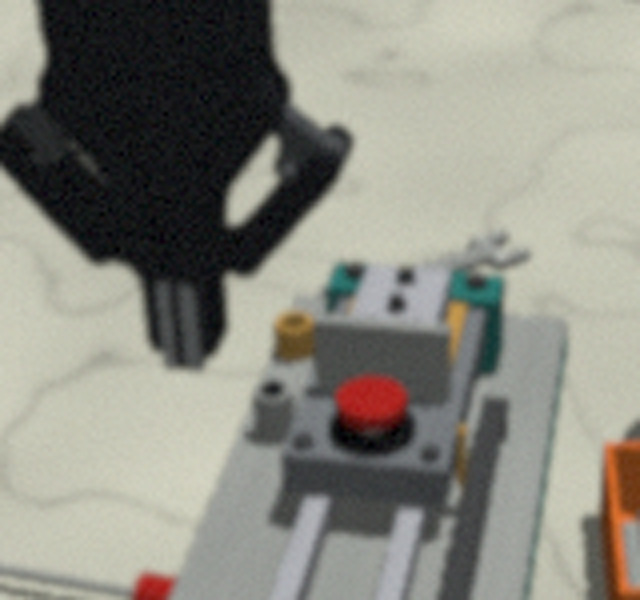

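The button is up at (372,400), the workpiece is seated at the stop and the bystanders are in place. The carriage travelled about 116 mm, which fits with it being at the stop.

```bash
python3 -c "
from bench import r
print(r.hand_in())"
```

```text
the job is handed in; nothing more can be done
None
```

I pushed the carriage up against the teal end stop with the button held down, then let the button spring back up. The last picture shows the workpiece seated and the socket and bushing standing, and the job is handed in at about 11.5 s; I did not tug the carriage to test the lock.

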